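# Rack the cut soap bars to cure, each colour with its own kind

## Task

Freshly cut soap bars, two lavender and two cream, stand mixed up on the wooden board. Stand each one upright on its long edge in an empty slot of a curing rack, one bar to a slot, across the rails and centred between the pegs: lavender bars in the rack that already holds a lavender bar, cream bars in the rack that holds the cream one, so that the scents do not mix. The soap is still soft, so set the bars down rather than drop them, leave the two bars already racked where they stand, and do not push or knock over the amber dropper bottle.

Things in the scene. Friction and masses are not known exactly. Their poses are not given: they have to be found in the camera images.
- lavender_bar_1: A lavender (pale purple) soap bar standing on a long edge on the board: 73 mm long, 26 mm thick, 53 mm high, 0.115 kg. Origin: centre of its underside (the edge it stands on); x along its length, y through its thickness, z up.
- lavender_bar_2: The other lavender bar on the board: 71 mm long, 28 mm thick, 51 mm high, 0.115 kg. Frame as for lavender_bar_1.
- cream_bar_1: A cream (pale beige) soap bar standing on a long edge on the board: 73 mm long, 30 mm thick, 54 mm high, 0.115 kg. Frame as for lavender_bar_1.
- cream_bar_2: The other cream bar on the board: 67 mm long, 28 mm thick, 55 mm high, 0.115 kg. Frame as for lavender_bar_1.
- racked_lavender_bar: A loose lavender bar (73 x 26 x 53 mm, length x thickness x height) that already stands in one slot of lavender_rack; it marks that rack and is to stay where it is. Frame as for lavender_bar_1.
- racked_cream_bar: A loose cream bar (69 x 30 x 51 mm, length x thickness x height) that already stands in one slot of cream_rack; it marks that rack and is to stay where it is. Frame as for lavender_bar_1.
- lavender_rack: Fixed wooden rack (218 x 108 x 44 mm) for lavender; both racks look alike. Two 18 mm wide rails along its x, at y = +-25 mm; bars stand across them, 18 mm above the bench. On each rail four pegs, 12 mm thick, tops 44 mm above the bench, at x = +-31 and +-93 mm, part three slots 50 mm wide, centred at x = -62, 0, +62 mm; a bar in a slot lies along y. Origin: rack's centre at bench height, z up.
- cream_rack: Fixed wooden curing rack for cream, the same shape and frame as lavender_rack.
- board: Fixed pine board, 160 x 300 x 16 mm, on the bench; the four bars to be racked stand on it, 16 mm above the bench, in two rows of two. Origin: centre of its underside; its y axis runs along the 300 mm length.
- dropper: Bystander: loose amber dropper bottle with a black top, 31 mm across and 98 mm tall, standing on the bench behind the racks and board. Origin: centre of its underside, z up.
Things that resemble listed ones, but are neither listed nor needed, are in the scene too. Leave any blue look-alike of the lavender_bar_2 alone.

How it is judged (in metres and radians):
At the end, for the whole second after the job is handed in: Every lavender bar in its own slot of the lavender rack, every cream bar in the cream rack, the racked ones included: resting on the rails (5 mm), upright (0.1 rad), within 16 mm of the slot centre both ways, square to the rack (0.3 rad), released and at rest ((x of lavender_bar_1 in the frame of lavender_rack between -0.078 and -0.046 m or x of lavender_bar_1 in the frame of lavender_rack between -0.016 and 0.016 m or x of lavender_bar_1 in the frame of lavender_rack between 0.046 and 0.078 m) and y of lavender_bar_1 in the frame of lavender_rack between -0.016 and 0.016 m and z of lavender_bar_1 in the frame of lavender_rack between 0.013 and 0.023 m and angle between each of lavender_bar_1, lavender_bar_2, racked_lavender_bar, cream_bar_1, cream_bar_2, racked_cream_bar's own z axis and vertical below 0.1 rad and angle between the x axis of each of lavender_bar_1, lavender_bar_2, racked_lavender_bar and the y axis of lavender_rack, either way round below 0.3 rad and linear speed of each of lavender_bar_1, lavender_bar_2, racked_lavender_bar, cream_bar_1, cream_bar_2, racked_cream_bar below 0.02 m/s and (x of lavender_bar_2 in the frame of lavender_rack between -0.078 and -0.046 m or x of lavender_bar_2 in the frame of lavender_rack between -0.016 and 0.016 m or x of lavender_bar_2 in the frame of lavender_rack between 0.046 and 0.078 m) and y of lavender_bar_2 in the frame of lavender_rack between -0.016 and 0.016 m and z of lavender_bar_2 in the frame of lavender_rack between 0.013 and 0.023 m and (x of racked_lavender_bar in the frame of lavender_rack between -0.078 and -0.046 m or x of racked_lavender_bar in the frame of lavender_rack between -0.016 and 0.016 m or x of racked_lavender_bar in the frame of lavender_rack between 0.046 and 0.078 m) and y of racked_lavender_bar in the frame of lavender_rack between -0.016 and 0.016 m and z of racked_lavender_bar in the frame of lavender_rack between 0.013 and 0.023 m and (x of cream_bar_1 in the frame of cream_rack between -0.078 and -0.046 m or x of cream_bar_1 in the frame of cream_rack between -0.016 and 0.016 m or x of cream_bar_1 in the frame of cream_rack between 0.046 and 0.078 m) and y of cream_bar_1 in the frame of cream_rack between -0.016 and 0.016 m and z of cream_bar_1 in the frame of cream_rack between 0.013 and 0.023 m and angle between the x axis of each of cream_bar_1, cream_bar_2, racked_cream_bar and the y axis of cream_rack, either way round below 0.3 rad and (x of cream_bar_2 in the frame of cream_rack between -0.078 and -0.046 m or x of cream_bar_2 in the frame of cream_rack between -0.016 and 0.016 m or x of cream_bar_2 in the frame of cream_rack between 0.046 and 0.078 m) and y of cream_bar_2 in the frame of cream_rack between -0.016 and 0.016 m and z of cream_bar_2 in the frame of cream_rack between 0.013 and 0.023 m and (x of racked_cream_bar in the frame of cream_rack between -0.078 and -0.046 m or x of racked_cream_bar in the frame of cream_rack between -0.016 and 0.016 m or x of racked_cream_bar in the frame of cream_rack between 0.046 and 0.078 m) and y of racked_cream_bar in the frame of cream_rack between -0.016 and 0.016 m and z of racked_cream_bar in the frame of cream_rack between 0.013 and 0.023 m); the robot touches nothing.
It fails at once if the lavender bar that was already racked is shifted more than 15 mm or tipped (distance of racked_lavender_bar from where it was at the start of the episode above 0.015 m or angle between racked_lavender_bar's own z axis and vertical above 0.25 rad).
It fails at once if the cream bar that was already racked is shifted more than 15 mm or tipped (distance of racked_cream_bar from where it was at the start of the episode above 0.015 m or angle between racked_cream_bar's own z axis and vertical above 0.25 rad).
It fails at once if a bar is dropped into a rack (faster than 0.6 m/s within 30 mm above the rails) ((linear speed of lavender_bar_1 above 0.6 m/s and height (world z) of lavender_bar_1 below 0.048 m and (horizontal distance between lavender_bar_1 and lavender_rack below 0.11 m or horizontal distance between lavender_bar_1 and cream_rack below 0.11 m)) or (linear speed of lavender_bar_2 above 0.6 m/s and height (world z) of lavender_bar_2 below 0.048 m and (horizontal distance between lavender_bar_2 and lavender_rack below 0.11 m or horizontal distance between lavender_bar_2 and cream_rack below 0.11 m)) or (linear speed of cream_bar_1 above 0.6 m/s and height (world z) of cream_bar_1 below 0.048 m and (horizontal distance between cream_bar_1 and lavender_rack below 0.11 m or horizontal distance between cream_bar_1 and cream_rack below 0.11 m)) or (linear speed of cream_bar_2 above 0.6 m/s and height (world z) of cream_bar_2 below 0.048 m and (horizontal distance between cream_bar_2 and lavender_rack below 0.11 m or horizontal distance between cream_bar_2 and cream_rack below 0.11 m))).
It fails at once if the amber dropper bottle is pushed more than 30 mm or knocked over (distance of dropper from where it was at the start of the episode above 0.03 m or angle between dropper's own z axis and vertical above 0.5 rad).
It also fails if it takes over 104 s, if anything falls off the work surface, if the arm or the gripper's body presses on something with over 40 N, if the wrist force passes 120 N, or if a joint passes its speed limit or range.

## Robot

A 6-joint arm with a two-finger parallel gripper is mounted at the origin on a cart in front of the work surface, level with it; the furniture and walls round the work are solid. World frame = base frame: x ahead of the robot, y to its left, z up, the work surface at z = 0. Lengths are in m, angles in degrees, forces in N, time in s.
With the tool pointing down it reaches from about 0.375 to 0.9 m from the base axis. Payload 3.1 kg.
Tool frame: the origin (TCP) lies midway between the tips of the shut fingers; the grasp point (between the pads) lies 19 mm behind it; z points along the fingers, y is the line along which they close (so a half turn about z gives the same grasp; the last joint's range is limited). The gripper opens to 87 mm and grips with 3 to 60 N. Pads are 19 mm wide; open, the fingers measure 117 mm over their backs; the gripper's body (75 mm by 190 mm) begins 51 mm behind the grasp point.
Start: joints at [56.751, 30.224, 82.088, -0, 67.689, -10.227], TCP at [0.244, 0.575, 0.223] pointing down, gripper open.
Joint ranges: [-176.69, 176.69], [-43.24, 126.21], [12.49, 139.97], [-82, 262], [0, 151.66], [-163.58, 163.58]. Speed limits (degrees/s): [159.86, 159.86, 180, 180, 180, 180].

## Interface

Orientations are given as a 3x3 rotation matrix whose columns are the frame's x, y, z axes.
In Python, from plant import env gives the robot as it stands. The module is installed in compiled form; this text tells all that it offers.
- The arm moves only by the shell command python3 -m crank 'ROWS' [FORCE]. ROWS is JSON, a list of rows, each a list of 3 entries, a list of its own where there are three numbers: the shift along the tool's x, y, z in units of 60 mm (1.0 is 60 mm), then the turn about the tool's z in units of 6 degrees (1.0 is 6 degrees), then the finger opening in mm, from 0 to 87. A call has 1 to 12 rows; each row shifts and turns the commanded pose from where the row before left it, along the tool's axes as they then stand; what a row does not reach is not made up. A row lasts 1/8 s, in which the tool goes at most 62.5 mm and 10.7 degrees, less where a joint would pass 70% of its speed; a pose out of reach is approached as far as the arm can. A call is refused whole if a number of a shift passes 1 or a number of a turn 1, either way. A call with a gripper value outside its range is refused whole. The fingers move at their own pace and stop on an object; FORCE is the grip in N (left out, the last holds). Time passes only in rows, so rows that do not move let the fingers close. It gives the time, the measured TCP pose, the force, the opening and the grip force at its end, in the units of the state.
- env.state(): the state, without advancing time (a new reading comes with each control period).
- env.get_image(name): name is "scene" or "side" or "wrist"; returns a dict with "frame" (420x560x3 uint8, blue, green, red), "intrinsics" (3x3 intrinsics, pixels), "xyz" and "orientation" of the camera in the world; the wrist camera has in their place "mount" (4x4, takes a point from camera to tool coordinates, whose origin is the TCP and whose axes are the flange's). Camera axes: x right, y down, z forward; pixel columns grow to the right and rows downward; lengths in m; the calibration is good to about 2 mm. A picture is of the moment at which its call begins: read the wrist's pose just before it. There is no depth.
- env.sign_off(): hands the job in; it is judged then, once.
The state is a dict: "time": time; "q": joint angles; "joint_vel": joint speeds; "effort": joint torques, N m; "ee_pos": TCP position; "ee_rot": TCP orientation; "ft_force": force on the tool from outside, world axes, zero at the start; "moment": the same for the moment, N m; "grip_width": finger opening in m; "grasp_force": force on a finger pad.
Only numpy, scipy, OpenCV 4.12 (cv2) and the standard library are available. Lean on these libraries where they do the work, as an engineer would, in place of code of your own. Each camera call takes 0.05 s, during which the arm holds its last target. There are 200 camera calls.

## Working session

There is one attempt and no reset: what is moved stays moved. The work goes in short steps, Python scripts to look and compute and a shell command to move; the robot and the scene stay as the last step left them, time stands still between calls to the robot, and variables do not carry over. Pictures are saved under pics/ and viewed, at most 14 in all, crops included, and the job is handed in when it is done.

```bash
mkdir -p pics
python3 - <<'E'
from plant import env
import cv2,numpy as np,pickle
s=env.state();print(s)
d={}
for n in("scene","side","wrist"):
    i=env.get_image(n);d[n]=i;cv2.imwrite(f"pics/{n}0.png",i["frame"])
    print(n,{k:np.round(v,4).tolist() for k,v in i.items() if k!="frame"})
pickle.dump((s,d),open("d0.pkl","wb"))
E
```

```text
{'time': 0.0, 'q': array([ 5.67503679e+01,  3.02776179e+01,  8.21578654e+01, -1.11394302e-03,
        6.76886335e+01, -1.02292952e+01]), 'joint_vel': array([-0.03267372, -0.10399554, -0.00505014, -0.02933619, -0.05703313,
       -0.03778914]), 'effort': array([ 2.11182356e-03, -4.40043569e+01, -1.76598179e+01,  6.34609186e-02,
        5.80586703e-02, -1.72870095e-04]), 'ee_pos': array([0.24399456, 0.57459714, 0.22157788]), 'ee_rot': array([[-9.20368786e-01,  3.91049771e-01, -1.17268458e-03],
       [ 3.91051357e-01,  9.20367056e-01, -1.82147102e-03],
       [ 3.67014432e-04, -2.13500497e-03, -9.99997654e-01]]), 'ft_force': array([-0.68200668, -0.24029357, -0.1440548 ]), 'moment': array([-0.01123734,  0.01284995, -0.0122342 ]), 'grasp_force': 0.0, 'grip_width': 0.08718965342374801}
scene {'intrinsics': [[538.5389, 0.0, 273.9303], [0.0, 538.5389, 206.8248], [0.0, 0.0, 1.0]], 'xyz': [0.1485, -0.6236, 0.9318], 'orientation': [[0.8269, -0.4236, 0.3697], [-0.5623, -0.6191, 0.5483], [-0.0034, -0.6613, -0.7502]]}
side {'intrinsics': [[506.8613, 0.0, 277.5424], [0.0, 506.8613, 221.7182], [0.0, 0.0, 1.0]], 'xyz': [0.5036, 1.1987, 0.7597], 'orientation': [[-0.9965, -0.0585, 0.0605], [-0.0821, 0.5157, -0.8528], [0.0187, -0.8548, -0.5187]]}
wrist {'intrinsics': [[304.3454, 0.0, 280.5066], [0.0, 304.3454, 208.2491], [0.0, 0.0, 1.0]], 'mount': [[-0.0006, -0.9699, -0.2434, 0.0663], [1.0, -0.0004, -0.0005, -0.0014], [0.0004, -0.2434, 0.9699, -0.1623], [0.0, 0.0, 0.0, 1.0]]}
```

View pics/scene0.png

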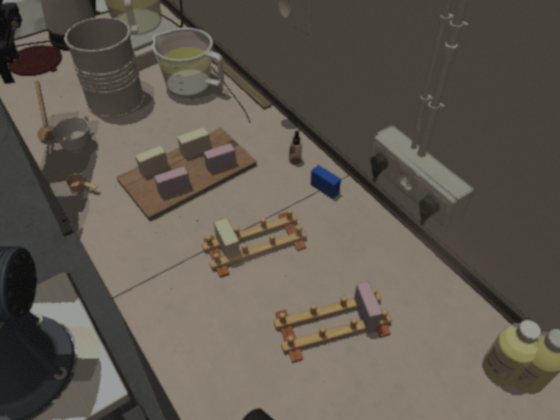

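View pics/side0.png

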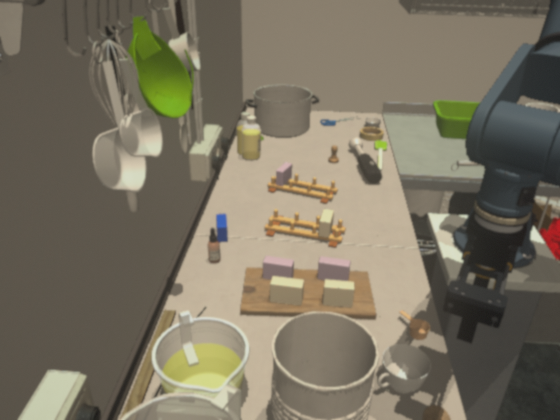

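Run:
```python
import cv2,numpy as np,pickle
s,d=pickle.load(open("d0.pkl","rb"))
def crop(n,x,y,w,h,f):return cv2.resize(d[n]["frame"][y:y+h,x:x+w],None,fx=f,fy=f,interpolation=cv2.INTER_CUBIC)
def br(a):return np.clip(a.astype(float)*1.5,0,255).astype(np.uint8)
cv2.imwrite("pics/c1.png",br(np.vstack([crop("scene",110,115,200,100,3),np.hstack([crop("side",200,240,200,80,3)])])))
cv2.imwrite("pics/c2.png",br(np.vstack([crop("scene",195,200,200,160,2.5)[:, :],np.zeros((1,500,3),np.uint8)])))
cv2.imwrite("pics/c3.png",br(crop("side",190,150,170,125,4.5)))
```

```text
(no output)
```

View pics/c1.png

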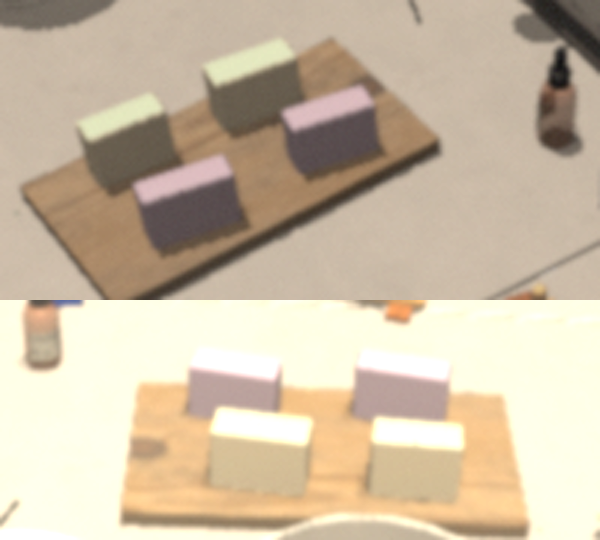

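View pics/c2.png

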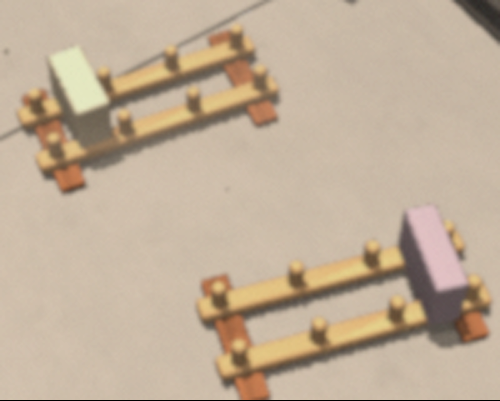

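View pics/c3.png

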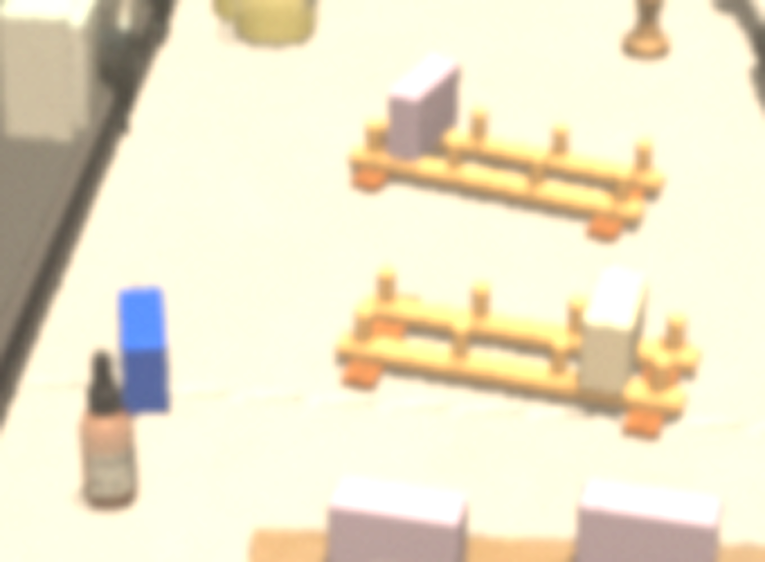

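```bash
cat > fit.py <<'E'
import numpy as np,pickle
from scipy.optimize import least_squares
s,d=pickle.load(open("d0.pkl","rb"))
def proj(n,P):
    c=d[n];p=(P-c["xyz"])@c["orientation"];q=p@c["intrinsics"].T;return q[:,:2]/q[:,2:]
def um(p,f,o):return (np.array(p,float)+.5)/f-.5+np.array(o)
def fit(loc,obs,x0):
    L=[np.array(l) for l in loc]
    def world(v):
        c,s_=np.cos(v[2]),np.sin(v[2]);return lambda P:np.c_[P[:,0]*c-P[:,1]*s_+v[0],P[:,0]*s_+P[:,1]*c+v[1],P[:,2]]
    f=lambda v:np.concatenate([(proj(n,world(v)(l))-o).ravel() for (n,o),l in zip(obs,L)])
    r=least_squares(f,x0,loss='soft_l1');return r.x,[round(float(np.sqrt(np.mean((f(r.x)[a:b])**2))),2) for a,b in ((0,2*len(L[0])),(2*len(L[0]),None))]
S=lambda p:("scene",um(p,3,(110,115)));D=lambda p:("side",um(np.array(p)-[0,300],3,(200,240)))
R=lambda p:("scene",um(p,2.5,(195,200)));T=lambda p:("side",um(p,4.5,(190,150)))
px=[-.093,-.031,.031,.093]
far=[(x,-.025,.044) for x in px];near=[(x,.025,.044) for x in px]  # near = towards +y = upper rail in scene
racks={"cream":(near+far,R([(35,96),(104,76),(171,53),(236,35),(54,140),(124,117),(193,95),(261,73)]),
  far[::-1]+near[::-1],T([(386,272),(481,287),(577,302),(678,317),(363,312),(460,325),(560,347),(660,360)])),
 "lav":(near+far,R([(218,290),(296,270),(373,247),(450,229),(239,348),(319,325),(397,303),(475,283)]),
  far[:3][::-1]+near[::-1],T([(479,112),(560,130),(643,146),(375,127),(455,145),(538,165),(628,185)]))}
for k,(a,oa,b,ob) in racks.items():
    v,r=fit([a,b],[oa,ob],[.5,0.1 if k=="cream" else -.1,0]);print(k,np.round(v[:2],4),np.degrees(v[2]).round(2),r)
    v1,r=fit([a],[oa],v);print("  scene only",np.round(v1[:2],4),np.degrees(v1[2]).round(2),r)
dims={"lav":[(.073,.026,.053),(.071,.028,.051)],"cream":[(.073,.030,.054),(.067,.028,.055)]}
# order: scene: (-x,+y),(+x,+y),(+x,-y),(-x,-y); side: front(+y) +x,-x ; back(-y) +x,-x
bars={"creamA":("cream",[(80,124),(152,96),(165,112),(90,139)],[(371,434),(462,440),(374,420),(464,424)]),
"creamB":("cream",[(205,65),(284,40),(298,58),(214,88)],[(213,428),(311,440),(215,410),(312,420)]),
"lavA":("lav",[(135,183),(223,157),(236,176),(144,204)],[(356,367),(449,375),(360,352),(450,360)]),
"lavB":("lav",[(282,110),(367,87),(376,107),(292,128)],[(190,365),(280,375),(192,350),(282,356)])}
for k,(c,a,b) in bars.items():
    for i,(l,t,h) in enumerate(dims[c]):
        z=.016+h;l/=2;t/=2
        v,r=fit([[(-l,t,z),(l,t,z),(l,-t,z),(-l,-t,z)],[(l,t,z),(-l,t,z),(l,-t,z),(-l,-t,z)]],[S(a),D(b)],[.5,.3,0])
        print(k,i+1,np.round(v[:2],4),np.degrees(v[2]).round(2),r)
E
python3 fit.py
```

```text
cream [ 0.5111 -0.0109] -11.46 [0.97, 1.77]
  scene only [ 0.5092 -0.0132] -11.85 [0.47, nan]
lav [ 0.5281 -0.2579] -17.63 [0.44, 2.16]
  scene only [ 0.5275 -0.2586] -17.61 [0.33, nan]
creamA 1 [0.4282 0.3057] -0.49 [2.0, 1.74]
creamA 2 [0.4284 0.3061] -2.19 [1.19, 1.21]
creamB 1 [0.5422 0.3093] -4.67 [0.87, 1.17]
creamB 2 [0.542  0.3095] -6.05 [1.08, 1.56]
lavA 1 [0.4378 0.22  ] -7.07 [0.81, 0.98]
lavA 2 [0.4379 0.2203] -7.48 [0.64, 0.87]
lavB 1 [0.5688 0.2293] -7.47 [1.3, 1.35]
lavB 2 [0.5686 0.2289] -8.03 [0.96, 1.18]
  return _methods._mean(a, axis=axis, dtype=dtype,
  ret = ret.dtype.type(ret / rcount)
```

```bash
cat > h.py <<'E'
import numpy as np,sys
from plant import env
def go(x,y,z,yaw):
    s=env.state();R=s["ee_rot"];cur=np.degrees(np.arctan2(R[1,1],R[0,1]))
    t=-((yaw-cur+90)%180-90)
    # horizontal shift in level tool axes now, and after turning
    dw=np.array([x,y,z])-s["ee_pos"]
    def ax(a):a=np.radians(a);return np.array([[-np.sin(a),np.cos(a),0],[np.cos(a),np.sin(a),0],[0,0,-1]])
    print("t%.2f pos"%s["time"],s["ee_pos"].round(4),"yaw %.1f q6 %.0f w %.1f gf %.1f"%(cur,s["q"][5],s["grip_width"]*1e3,s["grasp_force"]),"ft",s["ft_force"].round(1))
    print(" now",(ax(cur)@dw/.06).round(3),"turn",round(t/6,2),"| after turn",(ax(yaw)@dw/.06).round(3))
if __name__=="__main__":go(*map(float,sys.argv[1:]))
E
python3 h.py .49 .26 .22 83
```

```text
t0.15 pos [0.2441 0.5748 0.2218] yaw 67.0 q6 -10 w 86.9 gf 0.0 ft [0.3 0.3 0.3]
 now [-5.824 -3.225  0.03 ] turn -2.67 | after turn [-4.707 -4.707  0.03 ]
```

Candidates for a lavender bar in the scene view are the board bars at (172,181) and (220,158). The racked lavender bar at (369,306) stays, and the blue look-alike at (325,181) is to be ignored. For cream, the board bars are at (152,162) and (194,144), and the racked one at (227,237) stays. Crop c1 confirms the two lavender and two cream bars on the board.

In the crops, the cream rack's free slots are the middle and +x, and the lavender rack's are −x and the middle.

```bash
python3 -m crank '[[[0,0,0],-1,60],[[0,0,0],-1,60],[[0,0,0],-0.7,60],[[-0.6,-0.6,0],0,60],[[-0.6,-0.6,0],0,60],[[-0.6,-0.6,0],0,60],[[-0.6,-0.6,0],0,60],[[-0.6,-0.6,0],0,60],[[-0.6,-0.6,0],0,60],[[-0.6,-0.6,0],0,60],[[-0.5,-0.5,0],0,60],[[0,0,0],0,60]]' 15
python3 - <<'E'
from plant import env
import cv2,pickle
from h import go
go(.4378,.22,.12,82.7)
s=env.state();i=env.get_image("wrist");pickle.dump((s,i),open("w1.pkl","wb"))
cv2.imwrite("pics/w1.png",cv2.resize(i["frame"],None,fx=1.4,fy=1.4,interpolation=cv2.INTER_CUBIC))
E
```

```text
time: 1.65
ee_pos: [0.4929, 0.2594, 0.2223]
ee_rot: [[-0.992, 0.123, 0.001], [0.123, 0.992, -0.0], [-0.001, -0.0, -1.0]]
ft_force: [-0.2, -0.0, -0.3]
grip_width: 0.0601
grasp_force: 0.0
t1.65 pos [0.4929 0.2594 0.2223] yaw 82.9 q6 -67 w 60.1 gf 0.0 ft [-0.2 -0.  -0.3]
 now [ 0.831 -0.765  1.706] turn 0.04 | after turn [ 0.828 -0.768  1.706]
```

View pics/w1.png

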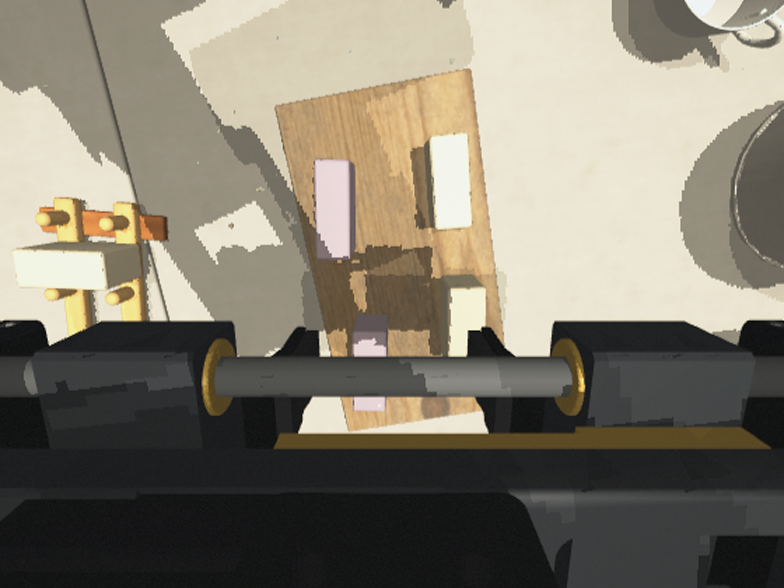

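```bash
cat > wfit.py <<'E'
import numpy as np,pickle
from scipy.optimize import least_squares
def cam(f):
    s,i=pickle.load(open(f,"rb"));T=np.eye(4);T[:3,:3]=s["ee_rot"];T[:3,3]=s["ee_pos"];W=T@i["mount"];return W,i["intrinsics"]
def proj(c,P):
    W,K=c;p=(P-W[:3,3])@W[:3,:3];q=p@K.T;return q[:,:2]/q[:,2:]
def back(c,uv,z,f=1.4):
    W,K=c;uv=(np.array(uv,float)+.5)/f-.5;r=np.c_[uv,np.ones(len(uv))]@np.linalg.inv(K).T@W[:3,:3].T
    return W[:3,3]+r*((z-W[2,3])/r[:,2:])
E
python3 - <<'E'
from wfit import *
c=cam("w1.pkl")
for n,uv,z in[("lavA",[(315,159),(351,159),(354,258),(319,258)],.068),("creamA",[(431,140),(466,134),(471,226),(436,229)],.0705)]:
    P=back(c,uv,z)[:,:2];e=P[2]+P[3]-P[0]-P[1];print(n,P.mean(0).round(4),np.degrees(np.arctan2(e[1],e[0])).round(1),"L",np.linalg.norm(e)/2,"T",np.linalg.norm(P[1]-P[0]))
P=back(c,[(50,218),(107,222),(52,294),(120,297)],.044);print(P[:,:2].round(4))
E
```

```text
lavA [0.439  0.2218] -7.0 L 0.07111207568852639 T 0.02557954149492436
creamA [0.4308 0.3075] -1.9 L 0.062860289286464 T 0.02456300077738848
[[ 0.4183 -0.0059]
 [ 0.427   0.0379]
 [ 0.4786 -0.024 ]
 [ 0.488   0.031 ]]
```

```bash
python3 -m crank '[[[0.42,-0.38,0.2],0,60],[[0.41,-0.38,0.5],0,60],[[0,0,0.6],0,60],[[0,0,0.4],0,60],[[0,0,0],0,60]]'; python3 h.py .4383 .221 .038 83
```

```text
time: 2.33
ee_pos: [0.4337, 0.2229, 0.1192]
ee_rot: [[-0.993, 0.117, -0.005], [0.117, 0.993, -0.001], [0.005, -0.001, -1.0]]
ft_force: [0.2, -0.1, -0.3]
grip_width: 0.0602
grasp_force: 0.0
t2.33 pos [0.4337 0.2229 0.1192] yaw 83.3 q6 -69 w 60.2 gf 0.0 ft [ 0.2 -0.1 -0.3]
 now [-0.079 -0.022  1.353] turn 0.04 | after turn [-0.08  -0.022  1.353]
```

```bash
python3 -m crank '[[[-0.06,-0.02,0.45],0,60],[[0,0,0.45],0,60],[[0,0,0.3],0,60],[[0,0,0.14],0,60],[[0,0,0],0,60]]';python3 -m crank '[[[0,0,0],0,20],[[0,0,0],0,20],[[0,0,0],0,20],[[0,0,0],0,20],[[0,0,0],0,20],[[0,0,0],0,20]]' 15; python3 h.py .468 -.24 .16 -17.6
```

```text
time: 2.95
ee_pos: [0.4396, 0.2212, 0.0405]
ee_rot: [[-0.993, 0.118, 0.0], [0.118, 0.993, 0.0], [-0.0, 0.0, -1.0]]
ft_force: [0.1, 0.1, -0.4]
grip_width: 0.0599
grasp_force: 0.0
time: 3.7
ee_pos: [0.4396, 0.2208, 0.0403]
ee_rot: [[-0.993, 0.119, 0.0], [0.119, 0.993, 0.0], [-0.0, 0.0, -1.0]]
ft_force: [-0.6, 0.5, 2.8]
grip_width: 0.0258
grasp_force: 14.9
t3.70 pos [0.4396 0.2208 0.0403] yaw 83.2 q6 -70 w 25.8 gf 14.9 ft [-0.6  0.5  2.8]
 now [-1.383 -7.569 -1.995] turn -13.2 | after turn [-7.177  2.774 -1.995]
```

```bash
python3 -m crank '[[[0,0,-0.4],0,20],[[0,0,-0.5],1,20],[[0,0,-0.5],1,20],[[0,0,-0.5],1,20],[[0,0,-0.1],1,20],[[0,0,0],1,20],[[0,0,0],1,20],[[0,0,0],1,20],[[0,0,0],1,20],[[0,0,0],1,20],[[0,0,0],1,20],[[0,0,0],1,20]]';python3 -m crank '[[[0,0,0],1,20],[[0,0,0],1,20],[[0,0,0],1,20],[[0,0,0],1,20],[[0,0,0],1,20],[[0,0,0],0.8,20],[[0,0,0],0,20]]'; python3 h.py .468 -.24 .16 -17.6
```

```text
time: 5.2
ee_pos: [0.4389, 0.2206, 0.1597]
ee_rot: [[-0.292, 0.956, -0.001], [0.956, 0.292, -0.0], [0.0, -0.001, -1.0]]
ft_force: [0.5, 0.1, -2.7]
grip_width: 0.026
grasp_force: 14.9
time: 6.08
ee_pos: [0.439, 0.2206, 0.1598]
ee_rot: [[0.302, 0.953, -0.001], [0.953, -0.302, -0.0], [-0.001, -0.001, -1.0]]
ft_force: [0.1, -0.0, -1.0]
grip_width: 0.0256
grasp_force: 14.9
t6.08 pos [0.439  0.2206 0.1598] yaw -17.6 q6 31 w 25.6 gf 14.9 ft [ 0.1 -0.  -1. ]
 now [-7.173e+00  2.778e+00 -3.000e-03] turn 0.01 | after turn [-7.171e+00  2.782e+00 -3.000e-03]
```

```bash
python3 -m crank '[[[-0.6,0.3,0],0,20],[[-0.6,0.3,0],0,20],[[-0.6,0.3,0],0,20],[[-0.6,0.3,0],0,20],[[-0.6,0.3,0],0,20],[[-0.6,0.3,0],0,20],[[-0.6,0.3,0],0,20],[[-0.6,0.3,0],0,20],[[-0.4,0.38,0],0,20],[[0,0,0],0,20],[[0,0,0],0,20]]'
python3 - <<'E'
from plant import env
import cv2,pickle
from h import go
go(.468,-.24,.16,-17.6)
s=env.state();i=env.get_image("wrist");pickle.dump((s,i),open("w2.pkl","wb"))
cv2.imwrite("pics/w2.png",cv2.resize(i["frame"],None,fx=1.4,fy=1.4,interpolation=cv2.INTER_CUBIC))
E
```

```text
time: 7.45
ee_pos: [0.503, -0.1264, 0.1597]
ee_rot: [[0.302, 0.953, -0.002], [0.953, -0.302, 0.001], [0.001, -0.002, -1.0]]
ft_force: [-0.1, 0.5, -1.0]
grip_width: 0.0256
grasp_force: 14.9
t7.45 pos [ 0.503  -0.1264  0.1597] yaw -17.6 q6 -9 w 25.6 gf 14.9 ft [-0.1  0.5 -1. ]
 now [-1.982  0.017 -0.005] turn 0.0 | after turn [-1.982  0.017 -0.005]
```

View pics/w2.png

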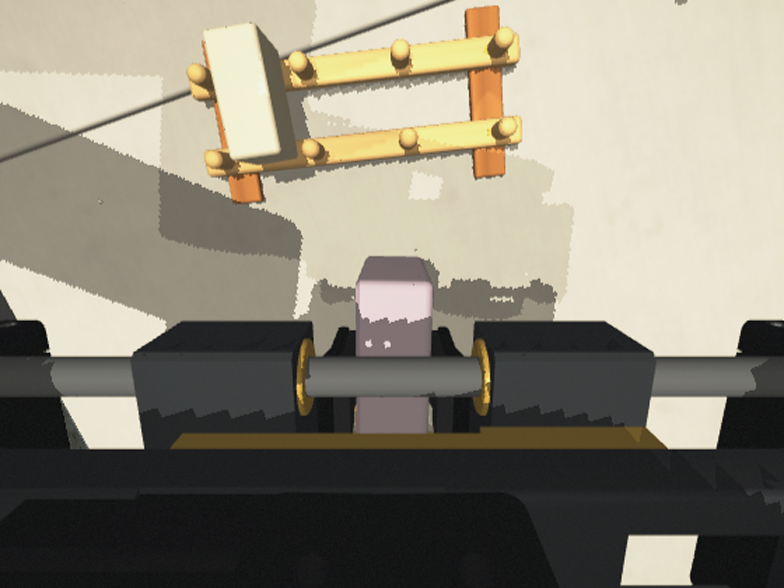

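```bash
python3 - <<'E'
from wfit import *
c=cam("w2.pkl");px=[-.093,-.031,.031,.093]
L=np.array([(x,y,.043) for y in(.025,-.025) for x in px])
uv=(np.array([(198,72),(298,62),(399,46),(505,36),(213,158),(313,147),(408,134),(508,123)])+.5)/1.4-.5
def w(v):
    a,b=np.cos(v[2]),np.sin(v[2]);return np.c_[L[:,0]*a-L[:,1]*b+v[0],L[:,0]*b+L[:,1]*a+v[1],L[:,2]]
f=lambda v:(proj(c,w(v))-uv).ravel()
r=least_squares(f,[.51,-.01,-.2]);print(r.x[:2].round(4),np.degrees(r.x[2]),np.sqrt(np.mean(r.fun**2)));print(r.fun.reshape(-1,2).round(1))
P=back(c,[(204,31),(257,23),(281,155),(231,162)],.069);print(P.mean(0))
E
cat > slots.py <<'E'
import numpy as np
for n,x,y,a,k in(("lav",.5275,-.2586,-17.6,(-.062,0)),("cream",.5092,-.0132,-11.85,(0,.062))):
    for s in k:print(n,s,round(x+s*np.cos(np.radians(a)),4),round(y+s*np.sin(np.radians(a)),4))
E
python3 slots.py; python3 h.py .4684 -.2399 .16 -17.6
```

```text
[ 0.5151 -0.0091] -11.287286971201118 1.2187121519982622
[[-2.2  0.2]
 [-0.6 -1.7]
 [ 1.4  0.5]
 [ 0.9 -1.6]
 [-0.2  0.8]
 [-1.8  0.4]
 [ 1.1  1.4]
 [ 1.4  0.8]]
[0.4583673  0.00582661 0.069     ]
lav -0.062 0.4684 -0.2399
lav 0 0.5275 -0.2586
cream 0 0.5092 -0.0132
cream 0.062 0.5699 -0.0259
t7.50 pos [ 0.5028 -0.126   0.1597] yaw -17.6 q6 -9 w 25.8 gf 14.9 ft [-0.1  0.5 -0.8]
 now [-1.984  0.026 -0.004] turn 0.01 | after turn [-1.984  0.027 -0.004]
```

```bash
python3 -m crank '[[[-0.5,0.05,0],0,20],[[-0.6,0.03,0],0,20],[[-0.6,0,0.1],0,20],[[-0.23,0,0.4],0,20],[[0,0,0.5],0,20],[[0,0,0.1],0,20],[[0,0,0],0,20],[[0,0,0],0,20]]'
python3 - <<'E'
from plant import env
import cv2,numpy as np
from h import go
go(.471,-.2378,.085,-17.6)
a=[]
for n,x,y in(("scene",265,265),("side",230,120)):
    f=env.get_image(n)["frame"][y:y+100,x:x+130];a.append(cv2.resize(f,None,fx=5 if n=="scene" else 5,fy=5 if n=="scene" else 5,interpolation=cv2.INTER_CUBIC)[:300 if n=="side" else 300+150])
b=np.vstack([cv2.convertScaleAbs(a[0],alpha=1.4),a[1]]);cv2.imwrite("pics/p1.png",cv2.resize(b,None,fx=.8,fy=.8));print(b.shape)
E
```

```text
time: 8.5
ee_pos: [0.4743, -0.2388, 0.0952]
ee_rot: [[0.302, 0.953, 0.002], [0.953, -0.302, -0.001], [-0.001, 0.002, -1.0]]
ft_force: [0.3, -0.0, -1.0]
grip_width: 0.0257
grasp_force: 14.9
t8.50 pos [ 0.4743 -0.2388  0.0952] yaw -17.6 q6 -21 w 25.7 gf 14.9 ft [ 0.3 -0.  -1. ]
 now [-0.    -0.057  0.17 ] turn 0.01 | after turn [-0.    -0.057  0.17 ]
(750, 650, 3)
```

View pics/p1.png

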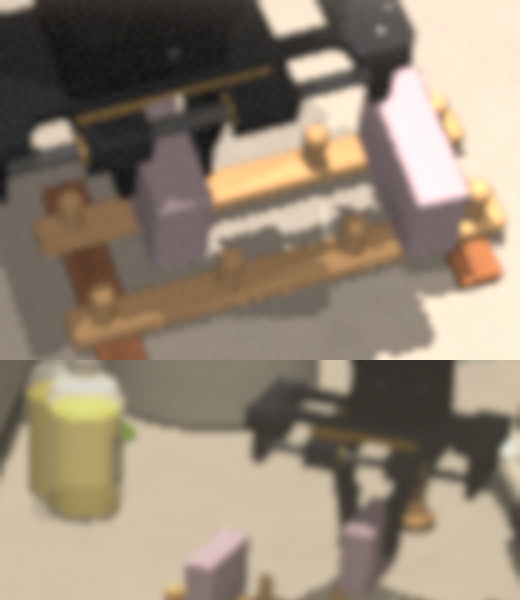

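```bash
cat > chk.py <<'E'
import io,contextlib
with contextlib.redirect_stdout(io.StringIO()):
    from fit import *
def W(v,P):
    a=np.radians(v[2]);c,s_=np.cos(a),np.sin(a);P=np.array(P,float);return np.c_[P[:,0]*c-P[:,1]*s_+v[0],P[:,0]*s_+P[:,1]*c+v[1],P[:,2]]
def crop(n,P,f,o):return ((proj(n,P)-np.array(o)+.5)*f-.5).round(0).tolist()
E
python3 - <<'E'
from chk import *
v=(.530,-.2565,-17.6)
print("pegtop near",crop("scene",W(v,[(x,-.025,.044) for x in px]),4,(265,265)))
print("pegbase near",crop("scene",W(v,[(x,-.025,.018) for x in px]),4,(265,265)))
print("pegtop +y",crop("scene",W(v,[(x,.025,.044) for x in px]),4,(265,265)))
print("rail outer corners low",crop("scene",W(v,[(-.109,-.034,.018),(-.109,-.016,.018)]),4,(265,265)))
b=(.4743,-.2388,-17.6);z=.0952-.0243
print("bar near end bottom, top",crop("scene",W(b,[(-.013,-.0365,z),(.013,-.0365,z),(-.013,-.0365,z+.053),(.013,-.0365,z+.053)]),4,(265,265)))
print("racked bar near-end top",crop("scene",W(v,[(.062-.013,-.0365,.071),(.062+.013,-.0365,.071),(.049,.0365,.071),(.075,.0365,.071)]),4,(265,265)))
E
```

```text
pegtop near [[104.0, 291.0], [233.0, 255.0], [359.0, 221.0], [482.0, 187.0]]
pegbase near [[103.0, 318.0], [229.0, 283.0], [353.0, 248.0], [473.0, 215.0]]
pegtop +y [[71.0, 198.0], [196.0, 164.0], [319.0, 132.0], [438.0, 100.0]]
rail outer corners low [[75.0, 344.0], [64.0, 310.0]]
bar near end bottom, top [[159.0, 271.0], [215.0, 256.0], [164.0, 211.0], [222.0, 195.0]]
racked bar near-end top [[412.0, 202.0], [465.0, 188.0], [351.0, 72.0], [402.0, 58.0]]
  return _methods._mean(a, axis=axis, dtype=dtype,
  ret = ret.dtype.type(ret / rcount)
```

```bash
python3 -m crank '[[[0,-0.03,0],0,20],[[0,0,0.25],0,20],[[0,0,0.25],0,20],[[0,0,0.2],0,20],[[0,0,0.08],0,20],[[0,0,0.05],0,20],[[0,0,0],0,20],[[0,0,0],0,20]]'; python3 h.py .4715 -.238 .0425 -17.6
```

```text
time: 9.6
ee_pos: [0.472, -0.2386, 0.0447]
ee_rot: [[0.303, 0.953, 0.001], [0.953, -0.303, -0.001], [-0.0, 0.001, -1.0]]
ft_force: [0.0, 0.3, -1.2]
grip_width: 0.0257
grasp_force: 14.9
t9.60 pos [ 0.472  -0.2386  0.0447] yaw -17.6 q6 -21 w 25.7 gf 14.9 ft [ 0.   0.3 -1.2]
 now [ 0.006 -0.011  0.037] turn -0.0 | after turn [ 0.006 -0.011  0.037]
```

```bash
python3 -m crank '[[[0,0,0.03],0,20],[[0,0,0.015],0,20],[[0,0,0],0,20]]'; python3 -m crank '[[[0,0,0],0,34],[[0,0,0],0,42],[[0,0,0],0,42],[[0,0,0],0,42],[[0,0,-0.3],0,42],[[0,0,-0.5],0,42],[[0,0,-0.6],0,42],[[0,0,-0.6],0,42],[[0,0,0],0,60],[[0,0,0],0,60]]'; python3 h.py .5675 .2305 .16 82
```

```text
time: 9.98
ee_pos: [0.472, -0.2385, 0.0423]
ee_rot: [[0.303, 0.953, 0.001], [0.953, -0.303, -0.0], [-0.0, 0.001, -1.0]]
ft_force: [-0.3, 0.9, 5.0]
grip_width: 0.0257
grasp_force: 14.9
time: 11.22
ee_pos: [0.4712, -0.238, 0.1611]
ee_rot: [[0.303, 0.953, -0.001], [0.953, -0.303, 0.001], [0.0, -0.001, -1.0]]
ft_force: [-0.4, 0.5, -0.0]
grip_width: 0.054
grasp_force: 0.0
t11.22 pos [ 0.4712 -0.238   0.1611] yaw -17.6 q6 -21 w 54.0 gf 0.0 ft [-0.4  0.5 -0. ]
 now [ 7.927 -0.834  0.018] turn 13.4 | after turn [-0.502  7.955  0.018]
```

```bash
python3 -m crank '[[[0.5,0,0],0,60],[[0.7,-0.08,0],0,60],[[0.7,-0.08,0],0,60],[[0.7,-0.08,0],0,60],[[0.7,-0.08,0],0,60],[[0.7,-0.08,0],0,60],[[0.7,-0.08,0],0,60],[[0.7,-0.08,0],0,60],[[0.7,-0.08,0],0,60],[[0.7,-0.08,0],0,60],[[0.7,-0.08,0],0,60],[[0.4,-0.06,0],0,60]]';python3 -m crank '[[[0,0,0],-1,60],[[0,0,0],-1,60],[[0,0,0],-1,60],[[0,0,0],-1,60],[[0,0,0],-1,60],[[0,0,0],-1,60],[[0,0,0],-1,60],[[0,0,0],-1,60],[[0,0,0],-1,60],[[0,0,0],-1,60],[[0,0,0],-1,60],[[0,0,0],-1,60]]';python3 -m crank '[[[0,0,0],-1,60],[[0,0,0],-1,60],[[0,0,0],-1,60],[[0,0,0],-1,60],[[0,0,0],-0.6,60],[[0,0,0],0,60]]'; python3 h.py .5695 .2305 .1 82
python3 - <<'E'
from plant import env
import cv2,pickle
s=env.state();i=env.get_image("wrist");pickle.dump((s,i),open("w3.pkl","wb"))
cv2.imwrite("pics/w3.png",cv2.resize(i["frame"],None,fx=1.4,fy=1.4,interpolation=cv2.INTER_CUBIC))
E
```

```text
time: 12.72
ee_pos: [0.5651, 0.2308, 0.1594]
ee_rot: [[0.301, 0.954, -0.004], [0.954, -0.301, -0.001], [-0.002, -0.003, -1.0]]
ft_force: [0.2, -0.1, -0.2]
grip_width: 0.0602
grasp_force: 0.0
time: 14.22
ee_pos: [0.5648, 0.2286, 0.1593]
ee_rot: [[-0.815, 0.58, -0.004], [0.58, 0.815, -0.001], [0.003, -0.003, -1.0]]
ft_force: [0.4, -0.4, -0.2]
grip_width: 0.0599
grasp_force: 0.0
time: 14.98
ee_pos: [0.565, 0.2287, 0.1596]
ee_rot: [[-0.99, 0.14, -0.004], [0.14, 0.99, -0.001], [0.004, -0.001, -1.0]]
ft_force: [-0.3, -0.3, -0.3]
grip_width: 0.0599
grasp_force: 0.0
t14.97 pos [0.565  0.2287 0.1596] yaw 81.9 q6 -70 w 59.9 gf 0.0 ft [-0.3 -0.3 -0.3]
 now [-0.071  0.04   0.994] turn -0.01 | after turn [-0.071  0.04   0.994]
```

View pics/w3.png

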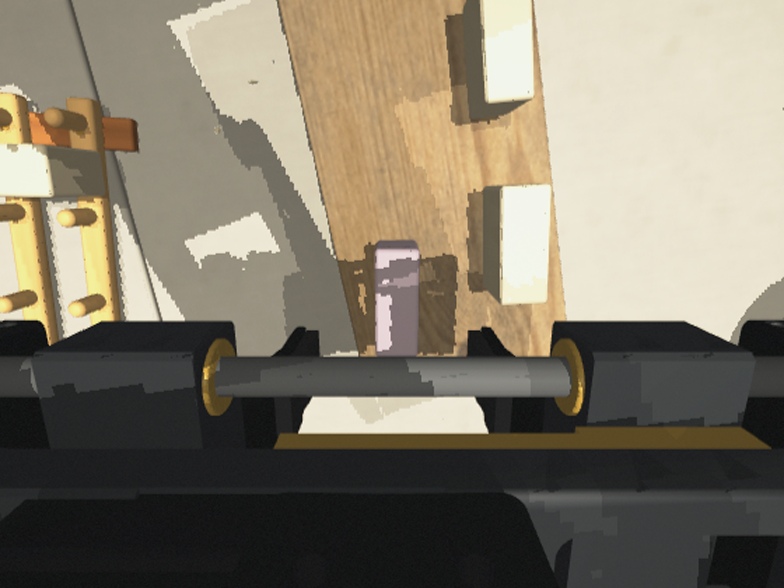

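```bash
python3 -m crank '[[[-0.05,0.03,0.4],0,60],[[0,0,0.5],0,60],[[0,0,0.5],0,60],[[0,0,0.4],0,60],[[0,0,0.17],0,60],[[0,0,0],0,60],[[0,0,0],0,20],[[0,0,0],0,20],[[0,0,0],0,20],[[0,0,0],0,20],[[0,0,0],0,20],[[0,0,0],0,20]]'; python3 h.py .53 -.2565 .16 -17.6
python3 - <<'E'
from wfit import *
c=cam("w3.pkl")
for n,uv,z in[("lavB end",[(376,248),(418,248)],.067),("creamB",[(499,185),(551,184),(547,303),(502,303)],.07)]:
    P=back(c,uv,z)[:,:2];print(n,P.mean(0).round(4))
    if len(P)>2:e=P[2]+P[3]-P[0]-P[1];print(np.degrees(np.arctan2(e[1],e[0])),np.linalg.norm(e)/2)
E
```

```text
time: 16.52
ee_pos: [0.5695, 0.2304, 0.0439]
ee_rot: [[-0.99, 0.14, 0.001], [0.14, 0.99, 0.0], [-0.001, 0.0, -1.0]]
ft_force: [-1.0, 0.2, 4.3]
grip_width: 0.0281
grasp_force: 15.0
t16.52 pos [0.5695 0.2304 0.0439] yaw 82.0 q6 -70 w 28.1 gf 15.0 ft [-1.   0.2  4.3]
 now [-0.481 -8.128 -1.935] turn -13.4 | after turn [-7.935  1.826 -1.935]
lavB end [0.5353 0.2338]
creamB [0.5442 0.3091]
-4.098766956214537 0.07064088537869892
```

```bash
python3 -m crank '[[[0,0,-0.4],0,20],[[0,0,-0.5],1,20],[[0,0,-0.5],1,20],[[0,0,-0.5],1,20],[[0,0,-0.1],1,20],[[0,0,0],1,20],[[0,0,0],1,20],[[0,0,0],1,20],[[0,0,0],1,20],[[0,0,0],1,20],[[0,0,0],1,20],[[0,0,0],1,20]]';python3 -m crank '[[[0,0,0],1,20],[[0,0,0],1,20],[[0,0,0],1,20],[[0,0,0],1,20],[[0,0,0],1,20],[[0,0,0],0.6,20],[[-0.4,0,0],0,20],[[-0.6,0.1,0],0,20],[[-0.6,0.1,0],0,20],[[-0.6,0.1,0],0,20],[[-0.6,0.1,0],0,20],[[-0.6,0.1,0],0,20]]';python3 -m crank '[[[-0.6,0.2,0],0,20],[[-0.6,0.2,0],0,20],[[-0.6,0.2,0],0,20],[[-0.6,0.2,0],0,20],[[-0.6,0.2,0],0,20],[[-0.6,0.2,0],0,20],[[-0.6,0.13,0],0,20],[[-0.4,0,0],0,20],[[0,0,0],0,20],[[0,0,0],0,20]]'; python3 h.py .53 -.2565 .10 -17.6
```

```text
time: 18.02
ee_pos: [0.5687, 0.2302, 0.1627]
ee_rot: [[-0.272, 0.962, -0.001], [0.962, 0.272, -0.0], [0.0, -0.002, -1.0]]
ft_force: [-0.3, 0.4, -0.3]
grip_width: 0.0283
grasp_force: 15.0
time: 19.52
ee_pos: [0.5355, 0.0258, 0.163]
ee_rot: [[0.303, 0.953, -0.001], [0.953, -0.303, 0.0], [-0.0, -0.001, -1.0]]
ft_force: [1.3, 0.5, -1.7]
grip_width: 0.0283
grasp_force: 15.0
time: 20.78
ee_pos: [0.5283, -0.2594, 0.163]
ee_rot: [[0.303, 0.953, -0.001], [0.953, -0.303, 0.001], [0.001, -0.001, -1.0]]
ft_force: [-0.3, -0.1, -0.6]
grip_width: 0.0284
grasp_force: 15.0
t20.77 pos [ 0.5283 -0.2594  0.163 ] yaw -17.6 q6 -19 w 28.4 gf 15.0 ft [-0.3 -0.1 -0.6]
 now [0.055 0.013 1.049] turn -0.0 | after turn [0.055 0.013 1.049]
```

```bash
python3 -m crank '[[[0.05,0.01,0.4],0,20],[[0,0,0.4],0,20],[[0,0,0.2],0,20],[[0,0,0],0,20]]'; python3 h.py .53 -.2565 .046 -17.6
python3 - <<'E'
from plant import env
import cv2
f=env.get_image("scene")["frame"][265:365,265:395];cv2.imwrite("pics/p2.png",cv2.convertScaleAbs(cv2.resize(f,None,fx=4,fy=4,interpolation=cv2.INTER_CUBIC),alpha=1.5))
E
```

```text
time: 21.28
ee_pos: [0.5298, -0.2566, 0.1027]
ee_rot: [[0.302, 0.953, -0.002], [0.953, -0.302, 0.001], [0.001, -0.002, -1.0]]
ft_force: [0.4, 0.0, -1.4]
grip_width: 0.0281
grasp_force: 15.0
t21.27 pos [ 0.5298 -0.2566  0.1027] yaw -17.6 q6 -19 w 28.1 gf 15.0 ft [ 0.4  0.  -1.4]
 now [0.002 0.002 0.945] turn 0.01 | after turn [0.002 0.002 0.945]
```

View pics/p2.png

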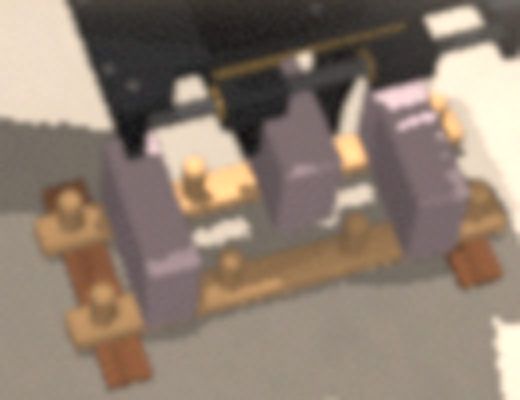

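```bash
python3 -m crank '[[[0,0,0.3],0,20],[[0,0,0.3],0,20],[[0,0,0.2],0,20],[[0,0,0.08],0,20],[[0,0,0.04],0,20],[[0,0,0.02],0,20],[[0,0,0],0,20],[[0,0,0],0,20]]'; python3 h.py .53 -.2565 .0459 -17.6
python3 - <<'E' 2>/dev/null
from chk import *
v=(.530,-.2565,-17.6)
for z in(.018,.071):print(crop("scene",W(v,[(-.062+a,-.0365,z) for a in(-.013,.013)]),4,(265,265)))
E
```

```text
time: 22.32
ee_pos: [0.5304, -0.2579, 0.0475]
ee_rot: [[0.303, 0.953, 0.001], [0.953, -0.303, -0.001], [-0.0, 0.001, -1.0]]
ft_force: [0.3, -0.0, -2.1]
grip_width: 0.028
grasp_force: 15.0
t22.32 pos [ 0.5304 -0.2579  0.0475] yaw -17.6 q6 -19 w 28.0 gf 15.0 ft [ 0.3 -0.  -2.1]
 now [ 0.02  -0.013  0.026] turn -0.0 | after turn [ 0.02  -0.013  0.026]
[[147.0, 329.0], [201.0, 315.0]]
[[152.0, 274.0], [207.0, 258.0]]
```

```bash
python3 -m crank '[[[0,0,0.025],0,20],[[0,0,0.01],0,20],[[0,0,0],0,20]]'; python3 -m crank '[[[0,0,0],0,34],[[0,0,0],0,42],[[0,0,0],0,42],[[0,0,0],0,42],[[0,0,-0.3],0,42],[[0,0,-0.5],0,42],[[0,0,-0.6],0,42],[[0,0,-0.5],0,42],[[0,0,0],0,60],[[0,0,0],0,60]]'; python3 h.py .4295 .3068 .16 88
```

```text
time: 22.7
ee_pos: [0.5304, -0.2579, 0.0459]
ee_rot: [[0.303, 0.953, 0.001], [0.953, -0.303, -0.001], [-0.0, 0.001, -1.0]]
ft_force: [-0.2, 1.3, 5.3]
grip_width: 0.0284
grasp_force: 15.0
time: 23.95
ee_pos: [0.5297, -0.2574, 0.1589]
ee_rot: [[0.303, 0.953, -0.0], [0.953, -0.303, 0.0], [0.0, -0.0, -1.0]]
ft_force: [0.3, 0.3, -0.4]
grip_width: 0.0544
grasp_force: 0.0
t23.95 pos [ 0.5297 -0.2574  0.1589] yaw -17.6 q6 -19 w 54.4 gf 0.0 ft [ 0.3  0.3 -0.4]
 now [ 8.456 -4.438 -0.018] turn 12.4 | after turn [ 1.997  9.339 -0.018]
```

```bash
python3 -m crank '[[[0.4,-0.1,0],0,60],[[0.7,-0.4,0],0,60],[[0.7,-0.4,0],0,60],[[0.7,-0.4,0],0,60],[[0.7,-0.4,0],0,60],[[0.7,-0.4,0],0,60],[[0.7,-0.4,0],0,60],[[0.7,-0.4,0],0,60],[[0.7,-0.4,0],0,60],[[0.7,-0.4,0],0,60],[[0.7,-0.4,0],0,60],[[0.7,-0.3,0],0,60]]';python3 -m crank '[[[0.35,-0.04,0],0,60],[[0,0,0],-1,60],[[0,0,0],-1,60],[[0,0,0],-1,60],[[0,0,0],-1,60],[[0,0,0],-1,60],[[0,0,0],-1,60],[[0,0,0],-1,60],[[0,0,0],-1,60],[[0,0,0],-1,60],[[0,0,0],-1,60],[[0,0,0],-1,60]]';python3 -m crank '[[[0,0,0],-1,60],[[0,0,0],-1,60],[[0,0,0],-1,60],[[0,0,0],-1,60],[[0,0,0],-1,60],[[0,0,0],-1,60],[[0,0,0],-0.6,60],[[0,0,0],0,60]]'; python3 h.py .4295 .3068 .1 88
python3 - <<'E'
from plant import env
import cv2,pickle
s=env.state();i=env.get_image("wrist");pickle.dump((s,i),open("w4.pkl","wb"))
cv2.imwrite("pics/w4.png",cv2.resize(i["frame"],None,fx=1.4,fy=1.4,interpolation=cv2.INTER_CUBIC))
E
```

```text
time: 25.45
ee_pos: [0.4225, 0.2874, 0.1578]
ee_rot: [[0.302, 0.953, -0.004], [0.953, -0.302, -0.001], [-0.002, -0.003, -1.0]]
ft_force: [0.7, 0.3, -0.9]
grip_width: 0.0601
grasp_force: 0.0
time: 26.95
ee_pos: [0.4291, 0.3056, 0.1582]
ee_rot: [[-0.749, 0.662, -0.002], [0.662, 0.749, -0.001], [0.001, -0.002, -1.0]]
ft_force: [-0.3, -0.5, -0.5]
grip_width: 0.0602
grasp_force: 0.0
time: 27.95
ee_pos: [0.4292, 0.3057, 0.1583]
ee_rot: [[-0.999, 0.036, -0.002], [0.036, 0.999, -0.001], [0.002, -0.001, -1.0]]
ft_force: [-0.4, 0.4, -0.2]
grip_width: 0.0599
grasp_force: 0.0
t27.95 pos [0.4292 0.3057 0.1583] yaw 87.9 q6 -65 w 59.9 gf 0.0 ft [-0.4  0.4 -0.2]
 now [-0.005  0.018  0.971] turn -0.02 | after turn [-0.005  0.018  0.971]
```

View pics/w4.png

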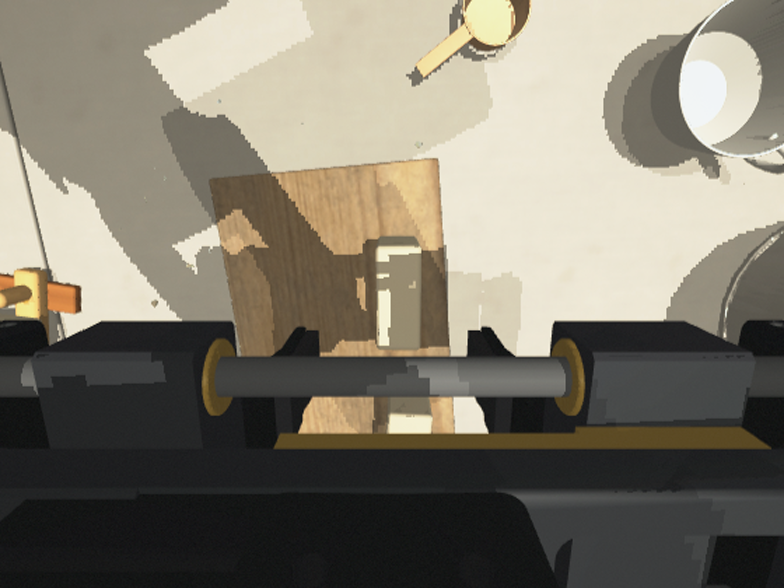

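```bash
python3 - <<'E'
from wfit import *
c=cam("w4.pkl");print(back(c,[(377,246),(420,248),(418,348),(378,348)],.071).round(4)[:,:2])
E
python3 -m crank '[[[0,0.02,0.4],0,60],[[0,0,0.5],0,60],[[0,0,0.5],0,60],[[0,0,0.4],0,60],[[0,0,0.15],0,60],[[0,0,0],0,60],[[0,0,0],0,20],[[0,0,0],0,20],[[0,0,0],0,20],[[0,0,0],0,20],[[0,0,0],0,20],[[0,0,0],0,20]]'; python3 h.py .5735 -.0234 .16 -11.5
```

```text
[[0.3967 0.2961]
 [0.3989 0.3213]
 [0.4615 0.3187]
 [0.4606 0.2938]]
time: 29.5
ee_pos: [0.43, 0.3076, 0.0423]
ee_rot: [[-0.999, 0.035, 0.001], [0.035, 0.999, 0.001], [-0.001, 0.001, -1.0]]
ft_force: [-0.7, 1.0, 3.5]
grip_width: 0.0277
grasp_force: 14.9
t29.50 pos [0.43   0.3076 0.0423] yaw 88.0 q6 -65 w 27.7 gf 14.9 ft [-0.7  1.   3.5]
 now [-2.585 -5.429 -1.962] turn -13.42 | after turn [-4.93   3.443 -1.962]
```

```bash
python3 -m crank '[[[0,0,-0.4],0,20],[[0,0,-0.5],1,20],[[0,0,-0.5],1,20],[[0,0,-0.5],1,20],[[0,0,-0.1],1,20],[[0,0,0],1,20],[[0,0,0],1,20],[[0,0,0],1,20],[[0,0,0],1,20],[[0,0,0],1,20],[[0,0,0],1,20],[[0,0,0],1,20]]';python3 -m crank '[[[0,0,0],1,20],[[0,0,0],1,20],[[0,0,0],1,20],[[0,0,0],1,20],[[0,0,0],1,20],[[0,0,0],0.6,20],[[-0.4,0.3,0],0,20],[[-0.6,0.4,0],0,20],[[-0.6,0.4,0],0,20],[[-0.6,0.4,0],0,20],[[-0.6,0.4,0],0,20],[[-0.6,0.4,0],0,20]]';python3 -m crank '[[[-0.6,0.4,0],0,20],[[-0.6,0.4,0],0,20],[[-0.3,0.3,0],0,20],[[0,0,0],0,20],[[0,0,0],0,20]]'; python3 h.py .5733 -.0234 .10 -11.5
```

```text
time: 31.0
ee_pos: [0.4291, 0.3069, 0.1613]
ee_rot: [[-0.371, 0.929, -0.002], [0.929, 0.371, -0.001], [-0.0, -0.002, -1.0]]
ft_force: [-0.5, -0.0, -1.6]
grip_width: 0.0277
grasp_force: 14.9
time: 32.5
ee_pos: [0.5236, 0.0783, 0.1614]
ee_rot: [[0.202, 0.979, -0.002], [0.979, -0.202, -0.0], [-0.0, -0.002, -1.0]]
ft_force: [-0.2, -0.0, -1.7]
grip_width: 0.0276
grasp_force: 14.9
time: 33.12
ee_pos: [0.5692, -0.0204, 0.1615]
ee_rot: [[0.201, 0.98, -0.002], [0.98, -0.201, 0.001], [0.001, -0.002, -1.0]]
ft_force: [-1.0, 0.0, -2.1]
grip_width: 0.0277
grasp_force: 14.9
t33.12 pos [ 0.5692 -0.0204  0.1615] yaw -11.6 q6 -2 w 27.7 gf 14.9 ft [-1.   0.  -2.1]
 now [-0.035  0.076  1.025] turn -0.01 | after turn [-0.035  0.076  1.025]
```

```bash
python3 -m crank '[[[-0.03,0.07,0.4],0,20],[[0,0,0.4],0,20],[[0,0,0.2],0,20],[[0,0,0],0,20]]'; python3 h.py .5733 -.0234 .0443 -11.5
python3 - <<'E' 2>/dev/null
from plant import env
import cv2
f=env.get_image("scene")["frame"][195:295,190:320];cv2.imwrite("pics/p3.png",cv2.convertScaleAbs(cv2.resize(f,None,fx=4,fy=4,interpolation=cv2.INTER_CUBIC),alpha=1.5))
from chk import *
v=(.5125,-.011,-11.5);o=(190,195)
print("pegs near/far",crop("scene",W(v,[(x,-.025,.044) for x in px]),4,o),crop("scene",W(v,[(x,.025,.044) for x in px]),4,o))
E
```

```text
time: 33.62
ee_pos: [0.573, -0.0231, 0.1012]
ee_rot: [[0.2, 0.98, -0.003], [0.98, -0.2, 0.001], [0.0, -0.003, -1.0]]
ft_force: [-0.2, 0.8, 0.2]
grip_width: 0.0273
grasp_force: 14.9
t33.62 pos [ 0.573  -0.0231  0.1012] yaw -11.5 q6 -2 w 27.3 gf 14.9 ft [-0.2  0.8  0.2]
 now [-0.003  0.005  0.949] turn -0.01 | after turn [-0.003  0.005  0.949]
pegs near/far [[108.0, 241.0], [222.0, 203.0], [333.0, 167.0], [441.0, 131.0]] [[78.0, 170.0], [189.0, 134.0], [297.0, 99.0], [403.0, 66.0]]
```

View pics/p3.png

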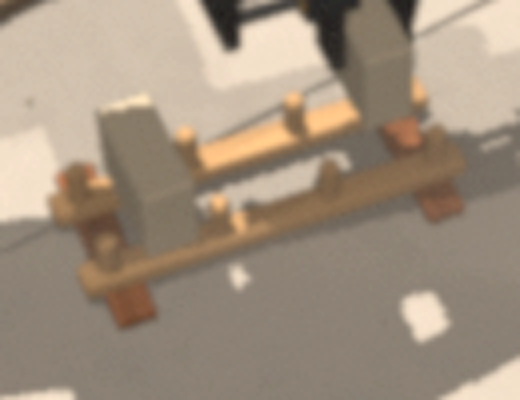

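```bash
python3 -m crank '[[[0,-0.02,0.3],0,20],[[0,0,0.3],0,20],[[0,0,0.2],0,20],[[0,0,0.08],0,20],[[0,0,0.04],0,20],[[0,0,0.02],0,20],[[0,0,0],0,20],[[0,0,0],0,20]]'; python3 h.py .5728 -.0232 .0443 -11.5
```

```text
time: 34.67
ee_pos: [0.5731, -0.0241, 0.0458]
ee_rot: [[0.201, 0.98, 0.001], [0.98, -0.201, -0.0], [-0.0, 0.001, -1.0]]
ft_force: [0.1, -0.1, -1.8]
grip_width: 0.0274
grasp_force: 14.9
t34.67 pos [ 0.5731 -0.0241  0.0458] yaw -11.6 q6 -2 w 27.4 gf 14.9 ft [ 0.1 -0.1 -1.8]
 now [ 0.014 -0.008  0.026] turn -0.02 | after turn [ 0.014 -0.008  0.026]
```

```bash
python3 -m crank '[[[0,0,0.025],0,20],[[0,0,0.01],0,20],[[0,0,0],0,20]]'; python3 -m crank '[[[0,0,0],0,34],[[0,0,0],0,42],[[0,0,0],0,42],[[0,0,0],0,42],[[0,0,-0.3],0,42],[[0,0,-0.5],0,42],[[0,0,-0.6],0,42],[[0,0,-0.5],0,42],[[0,0,0],0,60],[[0,0,0],0,60]]'; python3 h.py .5437 .3095 .16 85.5
```

```text
time: 35.05
ee_pos: [0.5734, -0.0242, 0.0441]
ee_rot: [[0.201, 0.98, 0.001], [0.98, -0.201, -0.0], [-0.0, 0.001, -1.0]]
ft_force: [-0.2, 0.1, 5.7]
grip_width: 0.027
grasp_force: 14.9
time: 36.3
ee_pos: [0.5724, -0.0239, 0.1574]
ee_rot: [[0.201, 0.98, -0.0], [0.98, -0.201, 0.0], [0.0, -0.0, -1.0]]
ft_force: [-0.2, 0.1, -0.3]
grip_width: 0.0545
grasp_force: 0.0
t36.30 pos [ 0.5724 -0.0239  0.1574] yaw -11.6 q6 -2 w 54.5 gf 0.0 ft [-0.2  0.1 -0.3]
 now [ 5.347 -1.588 -0.043] turn 13.81 | after turn [ 0.913  5.503 -0.043]
```

```bash
python3 -m crank '[[[0.4,-0.1,0],0,60],[[0.7,-0.2,0],0,60],[[0.7,-0.2,0],0,60],[[0.7,-0.2,0],0,60],[[0.7,-0.2,0],0,60],[[0.7,-0.2,0],0,60],[[0.7,-0.2,0],0,60],[[0.5,-0.2,0],0,60],[[0.25,-0.09,0],0,60],[[0,0,0],-1,60],[[0,0,0],-1,60],[[0,0,0],-1,60]]';python3 -m crank '[[[0,0,0],-1,60],[[0,0,0],-1,60],[[0,0,0],-1,60],[[0,0,0],-1,60],[[0,0,0],-1,60],[[0,0,0],-1,60],[[0,0,0],-1,60],[[0,0,0],-1,60],[[0,0,0],-1,60],[[0,0,0],-1,60],[[0,0,0],-1,60],[[0,0,0],-1,60]]';python3 -m crank '[[[0,0,0],-1,60],[[0,0,0],-0.2,60],[[0,0,0],0,60],[[0,0,0],0,60]]'; python3 h.py .5437 .3095 .043 85.5
```

```text
time: 37.8
ee_pos: [0.5438, 0.3086, 0.1564]
ee_rot: [[-0.114, 0.993, -0.002], [0.993, 0.114, -0.001], [-0.001, -0.002, -1.0]]
ft_force: [0.2, -0.0, 0.3]
grip_width: 0.0602
grasp_force: 0.0
time: 39.3
ee_pos: [0.5439, 0.3084, 0.1564]
ee_rot: [[-0.98, 0.199, -0.002], [0.199, 0.98, -0.001], [0.002, -0.002, -1.0]]
ft_force: [0.6, 0.9, -0.9]
grip_width: 0.06
grasp_force: 0.0
time: 39.8
ee_pos: [0.5441, 0.3093, 0.1572]
ee_rot: [[-0.997, 0.078, -0.0], [0.078, 0.997, -0.0], [0.0, -0.0, -1.0]]
ft_force: [-0.5, 0.5, 0.3]
grip_width: 0.06
grasp_force: 0.0
t39.80 pos [0.5441 0.3093 0.1572] yaw 85.5 q6 -66 w 60.0 gf 0.0 ft [-0.5  0.5  0.3]
 now [0.007 0.002 1.904] turn 0.0 | after turn [0.007 0.002 1.904]
```

```bash
python3 -m crank '[[[0,0,0.4],0,60],[[0,0,0.5],0,60],[[0,0,0.5],0,60],[[0,0,0.35],0,60],[[0,0,0.15],0,60],[[0,0,0],0,60],[[0,0,0],0,20],[[0,0,0],0,20],[[0,0,0],0,20],[[0,0,0],0,20],[[0,0,0],0,20],[[0,0,0],0,20]]';python3 -m crank '[[[0,0,-0.4],0,20],[[0,0,-0.5],1,20],[[0,0,-0.5],1,20],[[0,0,-0.5],1,20],[[0,0,-0.1],1,20],[[0,0,0],1,20],[[0,0,0],1,20],[[0,0,0],1,20],[[0,0,0],1,20],[[0,0,0],1,20],[[0,0,0],1,20],[[0,0,0],1,20]]';python3 -m crank '[[[0,0,0],1,20],[[0,0,0],1,20],[[0,0,0],1,20],[[0,0,0],1,20],[[0,0,0],1,20],[[0,0,0],0.2,20],[[0,0,0],0,20]]'; python3 h.py .512 -.011 .1 -11.5
```

```text
time: 41.3
ee_pos: [0.5444, 0.3098, 0.0439]
ee_rot: [[-0.997, 0.077, 0.001], [0.077, 0.997, 0.0], [-0.001, 0.0, -1.0]]
ft_force: [-1.7, 0.8, 4.2]
grip_width: 0.0302
grasp_force: 14.9
time: 42.8
ee_pos: [0.5435, 0.3092, 0.1626]
ee_rot: [[-0.332, 0.943, -0.002], [0.943, 0.332, -0.001], [-0.0, -0.002, -1.0]]
ft_force: [-0.8, 0.4, -0.1]
grip_width: 0.0302
grasp_force: 14.9
time: 43.68
ee_pos: [0.5439, 0.3094, 0.1631]
ee_rot: [[0.2, 0.98, -0.001], [0.98, -0.2, -0.0], [-0.001, -0.001, -1.0]]
ft_force: [0.5, 0.3, -0.8]
grip_width: 0.03
grasp_force: 14.9
t43.67 pos [0.5439 0.3094 0.1631] yaw -11.6 q6 31 w 30.0 gf 14.9 ft [ 0.5  0.3 -0.8]
 now [-5.338  0.549  1.051] turn -0.01 | after turn [-5.338  0.544  1.051]
```

```bash
python3 -m crank '[[[-0.4,0.05,0],0,20],[[-0.6,0.06,0],0,20],[[-0.6,0.06,0],0,20],[[-0.6,0.06,0],0,20],[[-0.6,0.06,0],0,20],[[-0.6,0.06,0],0,20],[[-0.6,0.06,0],0,20],[[-0.6,0.06,0],0,20],[[-0.5,0.06,0],0,20],[[-0.2,0.05,0.3],0,20],[[0,0,0.4],0,20],[[0,0,0.3],0,20]]'; python3 -m crank '[[[0,0,0],0,20],[[0,0,0],0,20]]'; python3 h.py .5155 -.0116 .0459 -11.5
```

```text
time: 45.18
ee_pos: [0.5132, -0.0103, 0.1029]
ee_rot: [[0.202, 0.979, -0.001], [0.979, -0.202, -0.0], [-0.0, -0.001, -1.0]]
ft_force: [0.5, -0.3, -1.6]
grip_width: 0.0302
grasp_force: 14.9
time: 45.42
ee_pos: [0.5143, -0.0095, 0.1041]
ee_rot: [[0.202, 0.979, 0.001], [0.979, -0.202, -0.0], [-0.0, 0.001, -1.0]]
ft_force: [-0.6, -0.0, -0.8]
grip_width: 0.0301
grasp_force: 14.9
t45.42 pos [ 0.5143 -0.0095  0.1041] yaw -11.6 q6 -2 w 30.1 gf 14.9 ft [-0.6 -0.  -0.8]
 now [-0.031  0.027  0.969] turn -0.02 | after turn [-0.031  0.026  0.969]
```

```bash
python3 -m crank '[[[-0.02,0.02,0.3],0,20],[[0,0,0.3],0,20],[[0,0,0.2],0,20],[[0,0,0.08],0,20],[[0,0,0.05],0,20],[[0,0,0.02],0,20],[[0,0,0],0,20],[[0,0,0],0,20]]'; python3 h.py .5155 -.0116 .0459 -11.5
```

```text
time: 46.42
ee_pos: [0.5153, -0.0104, 0.0467]
ee_rot: [[0.201, 0.98, 0.001], [0.98, -0.201, -0.0], [-0.0, 0.001, -1.0]]
ft_force: [0.5, -0.1, -1.0]
grip_width: 0.0304
grasp_force: 14.9
t46.42 pos [ 0.5153 -0.0104  0.0467] yaw -11.6 q6 -2 w 30.4 gf 14.9 ft [ 0.5 -0.1 -1. ]
 now [-0.019  0.007  0.014] turn -0.02 | after turn [-0.019  0.007  0.014]
```

Then release, rise, and swing clear for a final look.

```bash
python3 -m crank '[[[0,0,0.02],0,20],[[0,0,0],0,20],[[0,0,0],0,20]]'; python3 -m crank '[[[0,0,0],0,36],[[0,0,0],0,38],[[0,0,0],0,38],[[0,0,0],0,38],[[0,0,-0.3],0,38],[[0,0,-0.5],0,38],[[0,0,-0.6],0,38],[[0,0,-0.6],0,38],[[0.4,-0.1,0],0,38],[[0.6,-0.1,0],0,38],[[0.6,-0.1,0],0,38],[[0.6,-0.1,0],0,38]]';python3 -m crank '[[[0.6,-0.1,0],0,38],[[0.6,-0.1,0],0,38],[[0.6,0,0],0,38],[[0.6,0,0],0,38],[[0,0,0],0,38],[[0,0,0],0,38]]'
python3 - <<'E'
from plant import env
import cv2,numpy as np
f=env.get_image("scene")["frame"][115:365,180:400];g=env.get_image("side")["frame"][150:275,190:360]
a=cv2.resize(f,None,fx=2.4,fy=2.4,interpolation=cv2.INTER_CUBIC)[:600];a=cv2.convertScaleAbs(a,alpha=1.5)
cv2.imwrite("pics/f.png",a)
E
```

```text
time: 46.8
ee_pos: [0.5155, -0.0104, 0.0457]
ee_rot: [[0.202, 0.979, 0.001], [0.979, -0.202, -0.0], [0.0, 0.001, -1.0]]
ft_force: [0.2, -0.2, 5.0]
grip_width: 0.0297
grasp_force: 15.0
time: 48.3
ee_pos: [0.518, 0.1248, 0.1652]
ee_rot: [[0.202, 0.979, -0.0], [0.979, -0.202, -0.0], [-0.0, -0.0, -1.0]]
ft_force: [-0.1, 0.1, -0.0]
grip_width: 0.038
grasp_force: 0.0
time: 49.05
ee_pos: [0.5348, 0.2668, 0.1649]
ee_rot: [[0.201, 0.98, -0.001], [0.98, -0.201, -0.001], [-0.001, -0.001, -1.0]]
ft_force: [0.1, -1.1, 0.5]
grip_width: 0.038
grasp_force: 0.0
```

View pics/f.png

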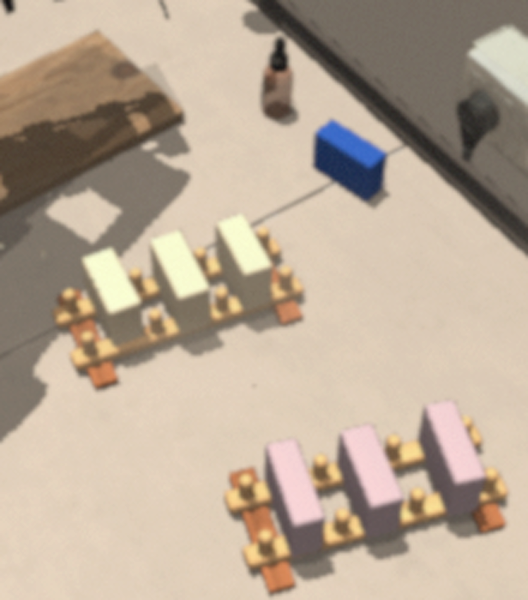

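```bash
python3 - <<'E' 2>/dev/null
from chk import *
c=d["scene"]
def bk(uv,z):
    r=np.c_[um(uv,2.4,(180,115)),np.ones(len(uv))]@np.linalg.inv(c["intrinsics"]).T@c["orientation"].T
    return (c["xyz"]+r*((z-c["xyz"][2])/r[:,2:]))[:,:2]
for n,rv,h,uv in[("L1",0,.071,[(266,445),(297,440),(324,517),(297,525)]),("L2",0,.069,[(340,432),(371,425),(402,497),(371,507)]),("Lr",0,.071,[(423,406),(455,402),(484,472),(455,485)]),
 ("Cr",1,.069,[(83,255),(112,248),(141,298),(113,312)]),("C1",1,.072,[(151,238),(180,231),(209,288),(183,300)]),("C2",1,.073,[(218,221),(241,214),(271,265),(243,277)])]:
    v=[(.530,-.2565,-17.6),(.5125,-.011,-11.5)][rv];a=np.radians(v[2]);R2=np.array([[np.cos(a),-np.sin(a)],[np.sin(a),np.cos(a)]])
    P=(bk(uv,h)-v[:2])@R2;e=P[0]+P[1]-P[2]-P[3];print(n,(P.mean(0)*1e3).round(1),"ang",np.degrees(np.arctan2(-e[0],e[1])).round(1))
E
```

```text
L1 [-62.9  -2.7] ang -0.4
L2 [-3.1 -4.6] ang -0.2
Lr [65.4 -4.3] ang -3.3
Cr [-58.6   8.1] ang 3.3
C1 [ 0.3 -2.5] ang 0.0
C2 [58.5 -3.5] ang -1.8
```

All six bars sit within tolerance, and nothing is touching the robot.

```bash
python3 -c "
from plant import env
print(env.sign_off())"
```

```text
the job is handed in; nothing more can be done
None
```

I racked both lavender and both cream bars with their own scent, and the final image check put every bar upright and within about 8 mm of its slot centre. I handed the job in at about 49 s; the hand-in returned no verdict.

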